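# Find the cap that fits the tank's slanted filler neck

### The job

Close the slanted filler neck of the oil tank: two caps stand on the bench and look alike, but only one has the right thread, so try them until one screws fully home on the neck. Leave that cap on the neck and the other one standing upright, open end down, on the bench top, and do not push the other things about.

Things in the scene. Friction and masses are not known exactly. Their poses are not given: they have to be found in the camera images.
- cap_a: Brass screw cap standing open end down: knurled skirt 76 mm across (80 over the knurl), 30 mm high; on top a steel grip bar 70 mm long (along the cap's x), 18 thick, 30 high; 60 mm high in all, about 0.3 kg. Origin: centre of the skirt's lower edge, z up through the bar. Same outside as cap_b, but only one of the two has the thread that fits; half a turn makes no difference.
- cap_b: Brass screw cap standing open end down: knurled skirt 76 mm across (80 over the knurl), 30 mm high; on top a steel grip bar 70 mm long (along the cap's x), 18 thick, 30 high; 60 mm high in all, about 0.3 kg. Origin: centre of the skirt's lower edge, z up through the bar. Same outside as cap_a, but only one of the two has the thread that fits; half a turn makes no difference.
- cap_a_seat (a point): Centre of the inside top face of cap_a, on its axis 25.2 mm above the cap's origin; it meets the neck's rim when the cap is home. The cap that fits has two thread lugs in its 67 mm bore, under the ends of the bar. The wrong one goes over the neck to about the same height (5.5 mm above home) but then only turns there and never draws down.
- cap_b_seat (a point): The same point of cap_b, 25.2 mm above that cap's origin.
- tank: Fixed grey cutting-oil tank, 150 x 170 x 80 mm, with a dark steel sloping top that carries the filler neck; origin at bench level under it, its -x side roughly faces the robot. Highest edge about 130 mm, behind the neck.
- neck: Fixed steel filler neck on the tank's sloping top, 54 mm across, 42 mm long, with a coarse two-start right-hand thread 64 mm across, 28 mm a turn. Origin: centre of its foot. z: its axis, out of the mouth, leaning 30 degrees from vertical to the tank's -x side; x points up the slope. The thread has about 2 mm axial and 1.5 mm radial play; friction holds the cap.
- neck_rim (a point): Centre of the neck's rim, 42 mm along its axis. Put a cap on along the axis with its bar about 40 degrees anticlockwise (from above the mouth) from the neck's x, in line with two short white lines on the slope: the right cap rests 4.7 mm above home. Then screw clockwise, letting it sink 28 mm a turn: home after about 60 degrees, tight after about 87.
- micrometer: Steel micrometer head lying on the bench, about 135 mm long and 24 mm thick. Bystander.
- block123: Flat steel setting block with two holes, 50 x 76 x 26 mm. Bystander.
- collet_nut: Small round steel collet nut, 38 mm across, 28 mm high. Bystander.
- spanner: Steel spanner lying flat, 170 mm long. Bystander.
- oil_bottle: Closed amber bottle standing upright, 52 mm across, 130 mm high. Bystander.
- brush: Chip brush lying flat, 180 mm long. Bystander.
Mind the look-alikes: they are no part of the job. Leave any purple or white look-alike of the cap_a alone.

How it is judged (in metres and radians):
At the end, for the whole second after the job is handed in: One cap is home on the neck: its inside top face lies within 1.7 mm of the neck's rim along the neck's axis and within 5 mm of its centre, its axis within 4 degrees of the neck's. The other cap stands upright (within 6 degrees), open end down, on the bench top, and both are at rest (((z of cap_a_seat in the frame of neck below 0.0437 m and distance between cap_a_seat and neck_rim below 0.005 m and angle between the z axis of cap_a and the z axis of neck, either way round below 0.07 rad and linear speed of each of cap_a, cap_b below 0.02 m/s and angle between cap_b's own z axis and vertical below 0.1 rad and height (world z) of cap_b below 0.006 m) or (z of cap_b_seat in the frame of neck below 0.0437 m and distance between cap_b_seat and neck_rim below 0.005 m and angle between the z axis of cap_b and the z axis of neck, either way round below 0.07 rad and linear speed of each of cap_b, cap_a below 0.02 m/s and angle between cap_a's own z axis and vertical below 0.1 rad and height (world z) of cap_a below 0.006 m))); the robot touches nothing.
It fails at once if a bystander is pushed more than 30 mm from its place (distance of any of micrometer, block123, collet_nut, spanner, oil_bottle, brush from where it was at the start of the episode above 0.03 m).
It also fails if it takes over 70 s, if anything falls off the work surface, if the arm or the gripper's body presses on something with over 40 N, if the wrist force passes 120 N, or if a joint passes its speed limit or range.

### The arm

A 6-joint arm with a two-finger parallel gripper is mounted at the origin on the work surface. World frame = base frame: x ahead of the robot, y to its left, z up, the work surface at z = 0. Lengths are in m, angles in degrees, forces in N, time in s.
With the tool pointing down it reaches from about 0.35 to 0.8 m from the base axis. Payload 7.3 kg.
Tool frame: the origin (TCP) lies midway between the tips of the shut fingers; the grasp point (between the pads) lies robot.tcp_to_grasp behind it (robot.tcp_to_grasp is the distance from the TCP to the grasp point, in m); z points along the fingers, y is the line along which they close (so a half turn about z gives the same grasp; the last joint's range is limited). The gripper opens to 85 mm and grips with 20 to 120 N. Pads are 22 mm wide; open, the fingers measure 114 mm over their backs; the gripper's body (76 mm by 85 mm) begins 54 mm behind the grasp point. The pads swing forward as they close: fully open they stand 13 mm farther back than shut.
Start: joints at [-71.849, 19.595, 87.324, -0, 73.075, -8.365], TCP at [0.234, -0.47, 0.231] pointing down, gripper open.
Joint ranges: [-145.02, 145.02], [-44.19, 115.74], [2.07, 154.8], [-57.11, 237.11], [16.16, 152.29], [-177.93, 177.93]. Speed limits (degrees/s): [147.25, 147.25, 180, 180, 180, 180].

### API

Orientations are given as [roll, pitch, yaw] about the fixed x, y, z axes, in that order (R = Rz(yaw) Ry(pitch) Rx(roll)).
In Python, from workcell import robot gives the robot as it stands. The module is installed in compiled form; this text tells all that it offers.
- The arm moves only by the tool drive_tool, never from a script. Its argument "steps" is a list of rows, each a list of 6 numbers: the shift along the tool's x, y, z in m, then the turn, a rotation vector about the tool's x, y, z in rad. In form: [[dx, dy, dz, wx, wy, wz], ...]. A call has 1 to 12 rows; each row shifts and turns the commanded pose from where the row before left it, along the tool's axes as they then stand; what a row does not reach is not made up. A row lasts 1/8 s, in which the tool goes at most 62.5 mm and 10.7 degrees, less where a joint would pass 70% of its speed; a pose out of reach is approached as far as the arm can. A call is refused whole if a number of a shift passes 0.0625 or a number of a turn 0.188, either way. A call with a gripper value outside its range is refused whole. "grip" is the opening, from 0 (shut) to 1 (fully open), set as the call begins (left out, the last holds). The fingers move at their own pace and stop on an object; "grip_force" is the grip in N (left out, the last holds). Time passes only in rows, so rows that do not move let the fingers close. It gives the time, the measured TCP pose, the force, the opening and the grip force at its end, in the units of the state.
- robot.read_state(): the state, without advancing time (a new reading comes with each control period).
- robot.grab_frame(name): name is "scene" or "top" or "wrist"; returns a dict with "image" (480x640x3 uint8, blue, green, red), "mtx" (3x3 intrinsics, pixels), "eye" and "attitude" of the camera in the world. Camera axes: x right, y down, z forward; pixel columns grow to the right and rows downward; lengths in m; the calibration is good to about 2 mm. A picture is of the moment at which its call begins. There is no depth.
- robot.finish_job(): hands the job in; it is judged then, once.
The state is a dict: "time_s": time; "joint_positions": joint angles; "joint_vel": joint speeds; "joint_efforts": joint torques, N m; "tcp_pos": TCP position; "tool_rot": TCP orientation; "wrist_force": force on the tool from outside, world axes, zero at the start; "moment": the same for the moment, N m; "width": opening from 0.0 (shut) to 1.0 (fully open); "gripper_force": force on a finger pad.
Only numpy, scipy, OpenCV 4.12 (cv2) and the standard library are available. Lean on these libraries where they do the work, as an engineer would, in place of code of your own. Each camera call takes 0.05 s, during which the arm holds its last target. There are 200 camera calls.

## Working session

There is one attempt and no reset: what is moved stays moved. The work goes in short steps, Python scripts to look and compute and a tool call to move; the robot and the scene stay as the last step left them, time stands still between calls to the robot, and variables do not carry over. Pictures are saved under pics/ and viewed, at most 10 in all, crops included, and the job is handed in when it is done.

Besides the shell and the picture viewer there is one more tool, called after "Call:" in YAML: its name, and indented under it one key for each argument. drive_tool: Moves the arm, as the interface text tells. Its arguments: {"type":"object","properties":{"steps":{"type":"array"},"grip":{"type":"number"},"grip_force":{"type":"number"}},"required":["steps"]}

```bash
mkdir -p pics; ls; cat > h.py <<'E'
import numpy as np, cv2
from workcell import robot
from scipy.spatial.transform import Rotation as R
def save(n,f):
    d=robot.grab_frame(n); cv2.imwrite(f'pics/{f}.png',d['image']); np.savez(f'pics/{f}.npz',**d); return d
def load(f): return dict(np.load(f'pics/{f}.npz'))
def ray(d,u,v):
    A=att(d); r=A@np.linalg.inv(d['mtx'])@[u,v,1]; return np.array(d['eye']),r/np.linalg.norm(r)
def att(d):
    a=np.array(d['attitude']); 
    return a if a.shape==(3,3) else R.from_euler('xyz',a,degrees=True).as_matrix()
def plane(d,u,v,z):
    e,r=ray(d,u,v); return e+r*(z-e[2])/r[2]
def tri(*l):
    A=0;b=0
    for d,u,v in l:
        e,r=ray(d,u,v); P=np.eye(3)-np.outer(r,r); A=A+P; b=b+P@e
    return np.linalg.solve(A,b)
def proj(d,p):
    q=np.array(d['mtx'])@att(d).T@(np.array(p)-d['eye']); return q[:2]/q[2]
E
python3 - <<'E'
from h import *
for n in('scene','top'):
    d=save(n,n+'0'); print(n,d['mtx'],d['eye'],d['attitude'])
print(robot.read_state(), robot.tcp_to_grasp)
E
```

```text
pics
scene [[484.92025958   0.         315.45574059]
 [  0.         484.92025958 238.34077553]
 [  0.           0.           1.        ]] [ 1.09447635 -0.56660109  0.83613028] [-132.39585982    0.8384764    44.86105453]
top [[480.08324515   0.         316.99030535]
 [  0.         480.08324515 234.10726513]
 [  0.           0.           1.        ]] [0.42593618 0.00324477 1.14079098] [-175.94967786   -0.65036197  -90.23888777]
{'time_s': 0.1, 'joint_positions': array([-7.18475176e+01,  1.96318968e+01,  8.73711963e+01,  1.15435611e-03,
        7.30735745e+01, -8.36370254e+00]), 'joint_vel': array([ 0.03737005, -0.08182043, -0.14183754,  0.05882353, -0.01552525,
       -0.13674582]), 'joint_efforts': array([ 1.67654576e-03, -4.34448087e+01, -2.46488965e+01, -1.29037503e-04,
        4.69039733e-03, -6.38081417e-06]), 'tcp_pos': array([ 0.2343153 , -0.4694238 ,  0.23070382]), 'tool_rot': array([-1.79924308e+02, -1.22439324e-02,  2.65158401e+01]), 'wrist_force': array([ 0.06099495,  0.46338193, -0.85893965]), 'moment': array([-0.02359616,  0.00355275,  0.04531112]), 'gripper_force': 0.0, 'width': 1.001028236577184} 0.0187
```

View pics/top0.png

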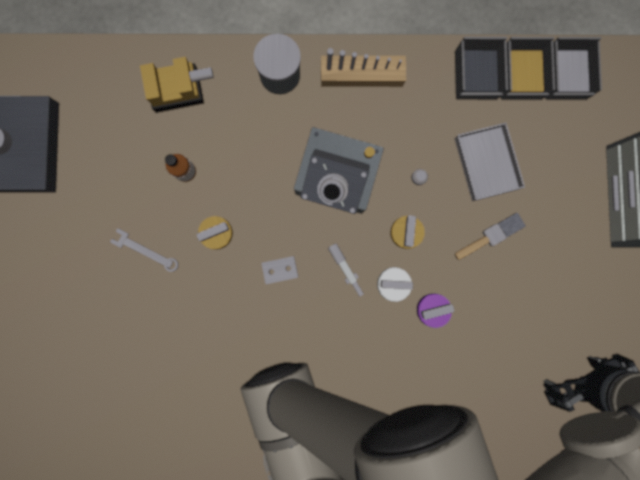

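View pics/scene0.png

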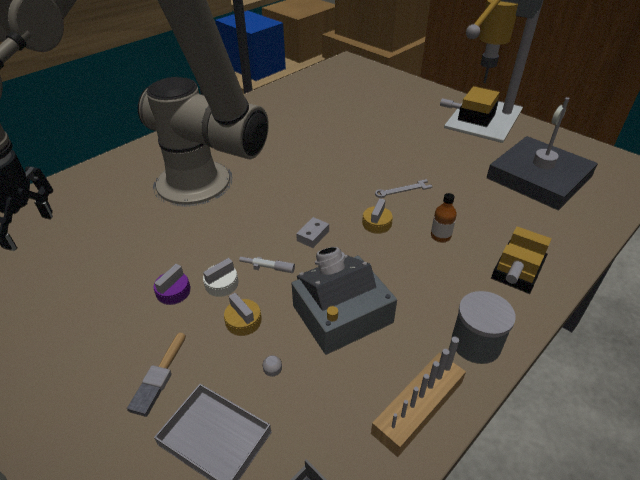

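The top view shows the gold caps at about (215,233) and (408,232), the purple and white look-alikes at (435,310) and (395,284), and the tank neck mouth at (332,190). The scene view shows the caps at (377,218) and (243,315), and the neck mouth at about (330,255).

```bash
python3 - <<'E'
from h import *
t=load('top0'); s=load('scene0')
def cap(d,c,z=.03,zb=.06):
    x,y=c; w=28; im=d['image'][y-w:y+w,x-w:x+w]; hsv=cv2.cvtColor(im,cv2.COLOR_BGR2HSV)
    m=cv2.inRange(hsv,(12,150,90),(32,255,255)); pts=cv2.findNonZero(m)
    (cx,cy),r=cv2.minEnclosingCircle(pts)
    g=cv2.inRange(hsv,(0,0,100),(180,75,255)); 
    n,l,st,ce=cv2.connectedComponentsWithStats(g)
    k=1+np.argmin([np.hypot(*(ce[i]-w))+ (100 if st[i,4]<60 else 0) for i in range(1,n)])
    rr=cv2.minAreaRect(cv2.findNonZero((l==k).astype(np.uint8)))
    bx=cv2.boxPoints(rr); P=np.array([plane(d,u+x-w,v+y-w,zb)[:2] for u,v in bx])
    e=[P[1]-P[0],P[2]-P[1]]; L=max(e,key=np.linalg.norm)
    c3=plane(d,cx+x-w,cy+y-w,z)
    print('disk',c3,'r px',r,'bar',P.mean(0),[np.linalg.norm(q) for q in e],np.degrees(np.arctan2(L[1],L[0])))
cap(t,(215,233));cap(t,(408,232))
print('neck tri',tri((t,332,190),(s,329,252)))
# tank dark corners, base-level corners
for p in [(381,150),(316,130),(362,213),(295,195)]: print(p,plane(t,*p,.08))
w=save('wrist','w0'); st=robot.read_state()
T=R.from_euler('xyz',st['tool_rot'],degrees=True).as_matrix()
print('cam in tool',T.T@(w['eye']-st['tcp_pos']), T.T@att(w), w['mtx'])
for n,b in(('top0',(280,115,395,225)),('scene0',(280,235,405,350))):
    im=load(n)['image'][b[1]:b[3],b[0]:b[2]]; cv2.imwrite(f'pics/{n}c.png',cv2.resize(im,None,fx=4,fy=4,interpolation=cv2.INTER_CUBIC)) 
a=cv2.imread('pics/top0c.png');c=cv2.imread('pics/scene0c.png'); print(a.shape,c.shape)
E
```

```text
Traceback (most recent call last):
cv2.error: OpenCV(4.12.0) /io/opencv/modules/imgproc/src/shapedescr.cpp:201: error: (-215:Assertion failed) count >= 0 && (depth == CV_32F || depth == CV_32S) in function 'minEnclosingCircle'
```

```bash
cat > m.py <<'E'
from h import *
def cap(d,c,z=.03,zb=.06,w=28):
    x,y=c; im=d['image'][y-w:y+w,x-w:x+w]; hsv=cv2.cvtColor(im,cv2.COLOR_BGR2HSV)
    m=cv2.inRange(hsv,(10,170,80),(35,255,255)); pts=cv2.findNonZero(m)
    if pts is None: print(hsv[w-12,w],hsv[w+12,w],hsv[w,w],hsv[2,2]);return
    (cx,cy),r=cv2.minEnclosingCircle(pts)
    g=cv2.inRange(hsv,(0,0,90),(180,80,255)); 
    n,l,st,ce=cv2.connectedComponentsWithStats(g)
    k=1+np.argmin([np.hypot(*(ce[i]-w))+ (100 if st[i,4]<60 else 0) for i in range(1,n)])
    rr=cv2.minAreaRect(cv2.findNonZero((l==k).astype(np.uint8)))
    bx=cv2.boxPoints(rr); P=np.array([plane(d,u+x-w,v+y-w,zb)[:2] for u,v in bx])
    e=[P[1]-P[0],P[2]-P[1]]; L=max(e,key=np.linalg.norm)
    c3=plane(d,cx+x-w,cy+y-w,z)
    print('disk',c3.round(4),'r px',r,'bar',P.mean(0).round(4),[np.linalg.norm(q).round(4) for q in e],np.degrees(np.arctan2(L[1],L[0])).round(1))
E
python3 - <<'E'
from m import *
t=load('top0'); s=load('scene0')
cap(t,(215,233));cap(t,(408,232))
print('neck tri',tri((t,332,190),(s,329,252)))
for p in [(381,150),(316,130),(362,213),(295,195)]: print(p,plane(t,*p,.08))
w=save('wrist','w0'); st=robot.read_state()
T=R.from_euler('xyz',st['tool_rot'],degrees=True).as_matrix()
print('cam in tool',T.T@(w['eye']-st['tcp_pos']), T.T@att(w), w['mtx'])
for n,b in(('top0',(280,115,395,225)),('scene0',(280,235,405,350))):
    im=load(n)['image'][b[1]:b[3],b[0]:b[2]]; cv2.imwrite(f'pics/{n}c.png',cv2.resize(im,None,fx=4,fy=4,interpolation=cv2.INTER_CUBIC)) 
E
```

```text
[ 21 135 157] [ 21 133 157] [140   6 127] [ 17  55 129]
[140   6 121] [135   7 139] [132   9 141] [ 16  55 130]
neck tri [ 0.59230411 -0.03928253  0.13229293]
(381, 150) [ 0.6899429  -0.15370915  0.08      ]
(316, 130) [ 0.73581308 -0.00786072  0.08      ]
(362, 213) [ 0.54773897 -0.10943932  0.08      ]
(295, 195) [0.58847654 0.03950052 0.08      ]
cam in tool [ 0.06871643 -0.00109763 -0.14218174] [[-4.78272073e-04 -9.63372384e-01 -2.68166779e-01]
 [ 9.99999879e-01 -4.92719531e-04 -1.34230869e-05]
 [-1.19199578e-04 -2.68166753e-01  9.63372502e-01]] [[401.64073281   0.         318.53027729]
 [  0.         401.64073281 237.20572587]
 [  0.           0.           1.        ]]
```

View pics/top0c.png

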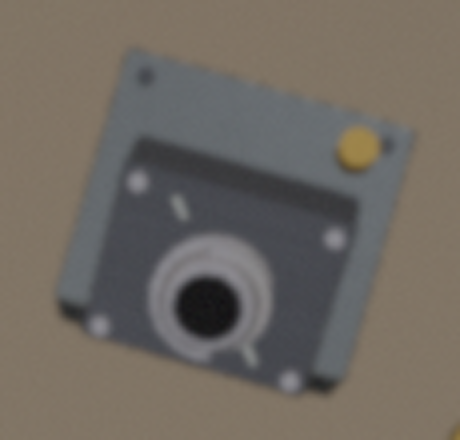

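```bash
sed -i 's/(10,170,80),(35,255,255)/(10,105,70),(35,255,255)/' m.py; cat >> h.py <<'E'
def T_now():
    st=robot.read_state(); return np.array(st['tcp_pos']),R.from_euler('xyz',st['tool_rot'],degrees=True)
def go(p,Rt,n=None,start=None,rev=None):
    "rows (same each) from start/now to pose p,Rt; rev: rotvec override in tool frame"
    p0,R0=start or T_now(); p=np.array(p)
    w=(R0.inv()*Rt).as_rotvec() if rev is None else np.array(rev)
    d=p-p0
    n=n or int(np.ceil(max(np.linalg.norm(d)/.055,np.linalg.norm(w)/.18,1)))
    rows=[]; Rc=R0; pc=p0
    for i in range(n):
        s=Rc.inv().apply((p-pc)/(n-i)).round(4); q=(w/n).round(4)
        rows.append([*map(float,s),*map(float,q)]); pc=pc+Rc.apply(s); Rc=Rc*R.from_rotvec(q)
    print(n,'rows end',pc.round(4),Rc.as_euler('xyz',degrees=True).round(2)); print(str(rows).replace(' ',''))
    return pc,Rc
def down(yaw): return R.from_euler('xyz',[180,0,yaw],degrees=True)
E
python3 - <<'E'
from m import *
t=load('top0')
cap(t,(215,233));cap(t,(408,232))
E
```

```text
disk [0.5089 0.2268 0.03  ] r px 16.80913543701172 bar [0.5071 0.2214] [np.float64(0.1241), np.float64(0.1243)] -179.6
disk [ 0.5084 -0.2193  0.03  ] r px 16.677692413330078 bar [ 0.5079 -0.2142] [np.float64(0.1252), np.float64(0.1249)] -90.2
```

```bash
sed -i 's/(180,80,255)/(180,35,255)/' m.py; python3 - <<'E'
from m import *
t=load('top0')
cap(t,(215,233));cap(t,(408,232))
go([.508,-.217,.17],down(168))
E
```

```text
disk [0.5089 0.2268 0.03  ] r px 16.80913543701172 bar [0.5091 0.2282] [np.float64(0.0719), np.float64(0.0181)] -68.1
disk [ 0.5084 -0.2193  0.03  ] r px 16.677692413330078 bar [ 0.511  -0.2195] [np.float64(0.0695), np.float64(0.0181)] -6.7
14 rows end [ 0.508 -0.217  0.17 ] [-1.8000e+02 -1.0000e-02  1.6801e+02]
[[0.0255,-0.0074,0.0044,-0.0,-0.0001,-0.1764],[0.0265,-0.0028,0.0043,-0.0,-0.0001,-0.1764],[0.0265,0.0019,0.0044,-0.0,-0.0001,-0.1764],[0.0258,0.0065,0.0043,-0.0,-0.0001,-0.1764],[0.0243,0.0109,0.0043,-0.0,-0.0001,-0.1764],[0.022,0.015,0.0043,-0.0,-0.0001,-0.1764],[0.019,0.0186,0.0044,-0.0,-0.0001,-0.1764],[0.0154,0.0217,0.0043,-0.0,-0.0001,-0.1764],[0.0114,0.024,0.0043,-0.0,-0.0001,-0.1764],[0.007,0.0257,0.0044,-0.0,-0.0001,-0.1764],[0.0023,0.0265,0.0043,-0.0,-0.0001,-0.1764],[-0.0023,0.0265,0.0044,-0.0,-0.0001,-0.1764],[-0.007,0.0256,0.0043,-0.0,-0.0001,-0.1764],[-0.0113,0.0241,0.0044,-0.0,-0.0001,-0.1764]]
```

Call:
drive_tool:
  steps:
    - [0.0255,-0.0074,0.0044,0,0,-0.18]
    - [0.0265,-0.0028,0.0043,0,0,-0.18]
    - [0.0265,0.0019,0.0044,0,0,-0.18]
    - [0.0258,0.0065,0.0043,0,0,-0.18]
    - [0.0243,0.0109,0.0043,0,0,-0.18]
    - [0.022,0.015,0.0043,0,0,-0.18]
    - [0.019,0.0186,0.0044,0,0,-0.18]
    - [0.0154,0.0217,0.0043,0,0,-0.18]
    - [0.0114,0.024,0.0043,0,0,-0.18]
    - [0.007,0.0257,0.0044,0,0,-0.18]
    - [0.0023,0.0265,0.0043,0,0,-0.18]
    - [-0.0023,0.0265,0.0044,0,0,-0.18]
  grip: 1

```text
time_s: 1.65
tcp_pos: [0.4651, -0.2479, 0.1788]
tool_rot: [180.0, -0.0, 150.6]
wrist_force: [0.2, 0.1, -0.3]
width: 0.998
gripper_force: 0.0
```

Call:
drive_tool:
  steps:
    - [-0.007,0.0256,0.0043,0,0,-0.18]
    - [-0.0113,0.0241,0.0044,0,0,-0.18]
    - [0,0,0,0,0,0]
    - [0,0,0,0,0,0]

```text
time_s: 2.15
tcp_pos: [0.5017, -0.2112, 0.1704]
tool_rot: [-180.0, -0.0, 170.8]
wrist_force: [0.1, -0.0, 0.3]
width: 1.005
gripper_force: 0.0
```

```bash
python3 - <<'E'
from m import *
w=save('wrist','w1'); print(T_now()[0],T_now()[1].as_euler('xyz',degrees=True), proj(w,[.509,-.2195,.045]), robot.read_state()['joint_positions'].round(1))
E
```

```text
[ 0.50165316 -0.21151174  0.17052485] [-1.7998396e+02 -1.3120455e-02  1.7076179e+02] [306.74622573 239.8612365 ] [ -30.9   24.8   89.5   -0.    65.7 -111.7]
```

View pics/w1.png

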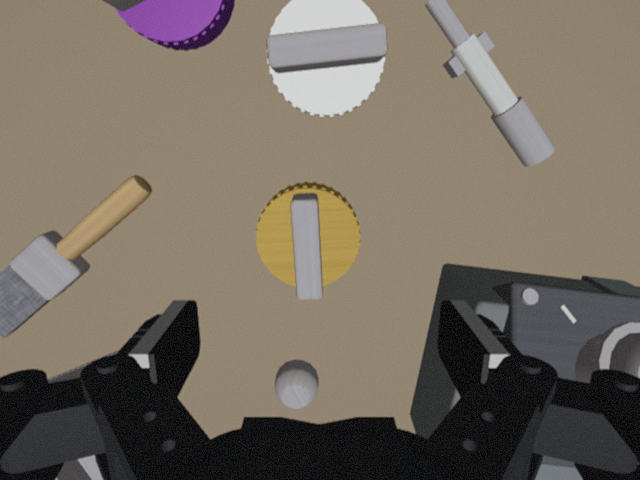

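The wrist view shows the gold cap at (309,238) with its bar from (304,197) to (310,298), the collet nut at (297,387), and the tank plate at the right edge.

```bash
python3 - <<'E'
from m import *
w=load('w1')
cap(w,(309,240),w=62)
E
```

```text
disk [ 0.5095 -0.2192  0.03  ] r px 52.749332427978516 bar [ 0.5121 -0.2196] [np.float64(0.017), np.float64(0.0696)] -5.8
```

```bash
python3 - <<'E'
from m import *
go([.5108,-.2194,.034],down(174),n=4)
E
```

```text
4 rows end [ 0.5108 -0.2194  0.034 ] [1.7999e+02 1.0000e-02 1.7399e+02]
[[-0.0026,-0.0016,0.0341,-0.0001,-0.0001,-0.0141],[-0.0025,-0.0016,0.0341,-0.0001,-0.0001,-0.0141],[-0.0025,-0.0016,0.0342,-0.0001,-0.0001,-0.0141],[-0.0026,-0.0017,0.0341,-0.0001,-0.0001,-0.0141]]
```

Call:
drive_tool:
  steps:
    - [-0.0051,-0.0033,0.034,0,0,-0.028]
    - [-0.0051,-0.0033,0.034,0,0,-0.028]
    - [0,0,0.034,0,0,0]
    - [0,0,0.034,0,0,0]
    - [0,0,0,0,0,0]

```text
time_s: 2.82
tcp_pos: [0.5092, -0.2188, 0.0326]
tool_rot: [179.9, -0.3, 174.0]
wrist_force: [-0.9, 0.4, 0.6]
width: 0.997
gripper_force: 0.0
```

Call:
drive_tool:
  steps:
    - [0,0,0,0,0,0]
    - [0,0,0,0,0,0]
    - [0,0,0,0,0,0]
    - [0,0,0,0,0,0]
    - [0,0,0,0,0,0]
  grip: 0
  grip_force: 80

```text
time_s: 3.45
tcp_pos: [0.5118, -0.2195, 0.0356]
tool_rot: [-179.9, 0.1, 174.1]
wrist_force: [-0.6, -1.1, 7.2]
width: 0.193
gripper_force: 79.1
```

Call:
drive_tool:
  steps:
    - [0,0,-0.05,0,0,0]
    - [0,0,-0.05,0,0,0]
    - [0,0,-0.05,0,0,0]
    - [0,0,-0.05,0,0,0]
    - [0,0,0,0,0,0]

```text
time_s: 4.08
tcp_pos: [0.5128, -0.2197, 0.2384]
tool_rot: [-179.8, 0.4, 174.1]
wrist_force: [-0.1, 0.3, -2.6]
width: 0.195
gripper_force: 79.3
```

```bash
python3 - <<'E'
from m import *
go([.64,-.04,.29],down(174),n=5)
E
```

```text
5 rows end [ 0.64 -0.04  0.29] [ 1.7999e+02 -1.0000e-02  1.7401e+02]
[[-0.0217,0.0383,-0.0103,-0.0007,0.0015,0.0004],[-0.0217,0.0383,-0.0103,-0.0007,0.0015,0.0004],[-0.0216,0.0384,-0.0103,-0.0007,0.0015,0.0004],[-0.0216,0.0384,-0.0103,-0.0007,0.0015,0.0004],[-0.0216,0.0384,-0.0103,-0.0007,0.0015,0.0004]]
```

Call:
drive_tool:
  steps:
    - [-0.022,0.038,-0.01,0,0,0]
    - [-0.022,0.038,-0.01,0,0,0]
    - [-0.022,0.038,-0.01,0,0,0]
    - [-0.022,0.038,-0.01,0,0,0]
    - [-0.022,0.038,-0.01,0,0,0]
    - [0,0,0,0,0,0]
    - [0,0,0,0,0,0]

```text
time_s: 4.95
tcp_pos: [0.6393, -0.0414, 0.2823]
tool_rot: [-180.0, -0.2, 174.1]
wrist_force: [-0.3, -0.0, -3.2]
width: 0.192
gripper_force: 79.3
```

```bash
python3 - <<'E'
from m import *
w=save('wrist','w2'); print(T_now()[0],T_now()[1].as_euler('xyz',degrees=True)); print(proj(w,[.592,-.039,.132]))
E
```

```text
[ 0.63926273 -0.04187059  0.28277362] [-179.9849061    -0.18711709  174.07611365]
[313.39263778 155.81610745]
```

View pics/w2.png

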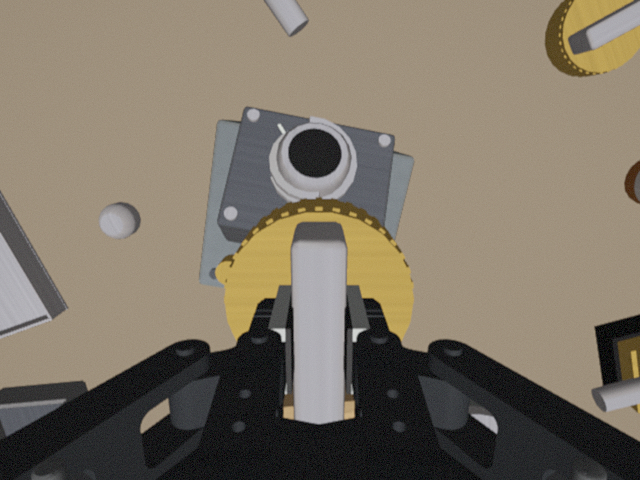

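The mouth is the dark ellipse at (315,153), with plate bolts at (253,115), (385,141) and (231,213). The bar is centred between the fingers and the cap hangs straight.

```bash
python3 - <<'E'
from m import *
W,t,s=load('w2'),load('top0'),load('scene0')
def dark(d,c,w,th):
    x,y=c; g=cv2.cvtColor(d['image'][y-w:y+w,x-w:x+w],cv2.COLOR_BGR2GRAY)
    n,l,st,ce=cv2.connectedComponentsWithStats((g<th).astype(np.uint8)); k=l[w,w]
    cn=max(cv2.findContours((l==k).astype(np.uint8),0,1)[0],key=cv2.contourArea); el=cv2.fitEllipse(cn)
    print(st[k],ce[k]+[x-w,y-w],el); return np.array(el[0])+[x-w,y-w]
a=dark(W,(315,153),40,60); b=dark(t,(332,190),14,60); c=dark(s,(328,252),12,70)
for l in ([(W,*a),(t,*b)],[(W,*a),(t,*b),(s,*c)],[(W,*a),(s,*c)]):
    p=tri(*l); print(p.round(4),[np.round(proj(d,p)-q,1) for d,*q in l])
# bolts: tri wrist/top using top crop px/4+offset
B={'fl':((385,141),(99,326)),'fr':((253,115),(290,381)),'br':((231,213),(335,238))}
P={}
for k,(w,q) in B.items():
    q=np.array(q)/4+[280,115]-.4; P[k]=tri((W,*w),(t,*q)); print(k,P[k].round(4))
v=P['fl']-P['fr']; u=P['br']-P['fr']; n=np.cross(u,v); n/=np.linalg.norm(n)
print('sizes',np.linalg.norm(v),np.linalg.norm(u),'n',n, 'yaw y',np.degrees(np.arctan2(-v[0],v[1])))
E
```

```text
[  14   16   52   48 1936] [314.35692149 152.80423554] ((39.35536575317383, 39.807926177978516), (46.30023956298828, 51.366764068603516), 102.30127716064453)
[  6   9  16  14 178] [331.42696629 191.47752809] ((13.432272911071777, 15.487221717834473), (13.455217361450195, 14.969544410705566), 100.6388168334961)
[ 3  7 17  7 75] [327.13333333 250.30666667] ((11.24697208404541, 10.267632484436035), (4.595421314239502, 16.59848976135254), 76.03876495361328)
[ 0.5907 -0.0393  0.1155] [array([-1.2, -0.2]), array([-0.4, -0.1])]
[ 0.5887 -0.0386  0.1345] [array([-0.9, -1.5]), array([-0.4, -0.6]), array([-0.2,  0.1])]
[ 0.5895 -0.0383  0.1351] [array([-0.4, -0.3]), array([ 0.2, -0. ])]
fl [0.588  0.0199 0.0777]
fr [ 0.5569 -0.0888  0.0626]
br [ 0.6312 -0.1107  0.1057]
sizes 0.11401694761848084 0.08862119064651566 n [-0.49653484  0.02183553  0.86774211] yaw y -15.964189526494533
```

```bash
cat > n.py <<'E'
from m import *
def neckR(yaw): 
    return R.from_euler('z',yaw,degrees=True)*R.from_euler('y',-30,degrees=True)
def toolR(yaw,bar):
    N=neckR(yaw); b=-N.apply([np.cos(np.radians(bar)),np.sin(np.radians(bar)),0]); z=-N.apply([0,0,1])
    return R.from_matrix(np.c_[b,np.cross(z,b),z])
E
python3 - <<'E'
from n import *
rim=np.array([.5895,-.0385,.133]); print(neckR(-16.4).as_matrix().round(3))
Rt=toolR(-16.4,40)
p=rim-Rt.apply([.08,.03,.12]); print(Rt.as_euler('xyz',degrees=True),p)
go(p,Rt)
E
```

```text
[[ 0.831  0.282 -0.48 ]
 [-0.245  0.959  0.141]
 [ 0.5   -0.     0.866]]
[-159.63942512   22.52101212 -152.30468727] [ 0.60690586 -0.01397489  0.27720664]
5 rows end [ 0.6069 -0.014   0.2772] [-159.63   22.51 -152.3 ]
[[0.007,0.0049,0.0011,0.0453,-0.0964,-0.1006],[0.0066,0.0056,0.0003,0.0453,-0.0964,-0.1006],[0.0059,0.0062,-0.0006,0.0453,-0.0964,-0.1006],[0.0052,0.0067,-0.0015,0.0453,-0.0964,-0.1006],[0.0043,0.0071,-0.0022,0.0453,-0.0964,-0.1006]]
```

Call:
drive_tool:
  steps:
    - [0.007,0.0049,0.0011,0.045,-0.096,-0.1]
    - [0.0066,0.0056,0.0003,0.045,-0.096,-0.1]
    - [0.0059,0.0062,-0.0006,0.045,-0.096,-0.1]
    - [0.0052,0.0067,-0.0015,0.045,-0.096,-0.1]
    - [0.0043,0.0071,-0.0022,0.045,-0.096,-0.1]
    - [0,0,0,0,0,0]
    - [0,0,0,0,0,0]

```text
time_s: 5.88
tcp_pos: [0.6083, -0.0144, 0.2795]
tool_rot: [-159.7, 22.6, -152.6]
wrist_force: [0.6, 0.3, -2.5]
width: 0.19
gripper_force: 79.4
```

```bash
python3 - <<'E'
from n import *
w=save('wrist','w3'); p,r=T_now(); print(p,r.as_euler('xyz',degrees=True), robot.read_state()['joint_positions'].round(1)); print(proj(w,[.5895,-.0385,.133]))
rim=np.array([.5895,-.0385,.133])
Rt=toolR(-16.4,40)
go(rim-Rt.apply([.08,-.04,.07]),Rt,n=3)
E
```

```text
[ 0.60875615 -0.01431955  0.27956806] [-159.69900144   22.66790632 -152.60125895] [  -5.8   12.4   96.5   -8.    41.8 -114.6]
[366.88499017 100.84146043]
3 rows end [0.6086 0.0414 0.2113] [-159.63   22.53 -152.3 ]
[[0.0009,0.0239,0.017,-0.0003,0.0002,-0.0018],[0.0009,0.0239,0.017,-0.0003,0.0002,-0.0018],[0.0008,0.0239,0.0171,-0.0003,0.0002,-0.0018]]
```

View pics/w3.png

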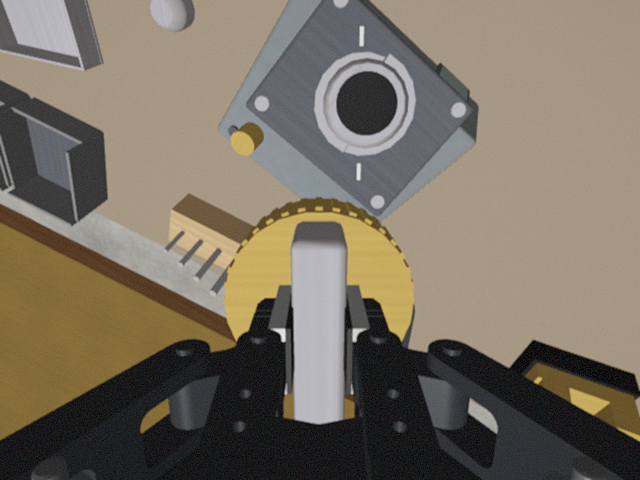

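The picture is taken from nearly along the neck axis. It shows the mouth at (368,103), the white lines at (362,36) and (359,172) close to parallel with the bar, and four plate bolts at (340,0), (262,104), (459,110) and (377,202).

Call:
drive_tool:
  steps:
    - [0,0.024,0.014,0,0,0]
    - [0,0.024,0.014,0,0,0]
    - [0,0.024,0.014,0,0,0]
    - [0,0,0,0,0,0]
    - [0,0,0,0,0,0]

```text
time_s: 6.55
tcp_pos: [0.6065, 0.0444, 0.2202]
tool_rot: [-159.6, 22.7, -152.5]
wrist_force: [-0.7, 0.5, -2.4]
width: 0.193
gripper_force: 79.1
```

```bash
cat > q.py <<'E'
from n import *
def dark(d,c,w=45,th=60):
    x,y=c; y0=max(y-w,0);g=cv2.cvtColor(d['image'][y0:y+w,x-w:x+w],cv2.COLOR_BGR2GRAY)
    n,l,st,ce=cv2.connectedComponentsWithStats((g<th).astype(np.uint8)); k=l[y-y0,w]
    cn=max(cv2.findContours((l==k).astype(np.uint8),0,1)[0],key=cv2.contourArea); el=cv2.fitEllipse(cn)
    print('el',np.round(el[1],1)); return np.array(el[0])+[x-w,y0]
E
python3 - <<'E'
from q import *
w=save('wrist','w4'); p,r=T_now(); print(p,r.as_euler('xyz',degrees=True)); q=proj(w,[.5895,-.0385,.133]); print(q)
a=dark(w,tuple(q.astype(int))); b=dark(load('w3'),(368,103)); c=dark(load('w2'),(315,153)); print(a,b,c)
X=tri((w,*a),(load('w3'),*b)); print(X); Y=tri((w,*a),(load('w3'),*b),(load('w2'),*c)); print(Y,[proj(d,Y)-v for d,v in((w,a),(load('w3'),b),(load('w2'),c))])
E
```

```text
[0.60642605 0.04430156 0.22050982] [-159.633407     22.71812505 -152.48946251]
[238.12813756  94.32597644]
el [69.9 75.5]
el [58.3 61.6]
el [46.3 51.4]
[235.39269638  96.30841827] [366.36322021 102.77334595] [314.35536575 152.80792618]
[ 0.58892601 -0.0380522   0.13706466]
[ 0.58951429 -0.03818791  0.13612048] [array([0.43755525, 0.39176155]), array([-0.20847462,  0.10570805]), array([-0.26725336, -0.28065407])]
```

View pics/w4.png

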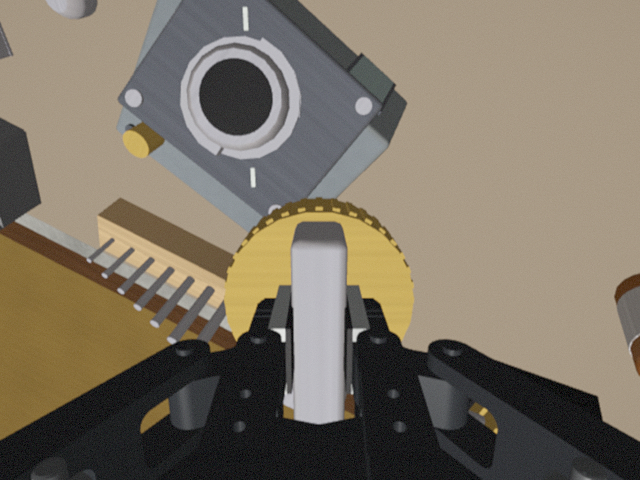

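The mouth is at (235,96), ticks at (246,18) and (253,177), and bolts at (133,97), (363,106) and (275,211).

```bash
python3 - <<'E'
from q import *
d4,d3=load('w4'),load('w3')
pr={'L':((133.5,97.5),(262,103.5)),'Rr':((363.5,105.5),(458.5,110)),'B':((275,211),(377,202)),'t1':((245.5,18.5),(361.5,36.5)),'t2':((253,177.5),(359,172))}
P={k:tri((d4,*a),(d3,*b)) for k,(a,b) in pr.items()}
for k in P: print(k,P[k].round(4))
A=np.array(list(P.values())); c=A.mean(0); n=np.linalg.svd(A-c)[2][2]; n*=np.sign(n[2]); print('n',n.round(3),'lean',np.degrees(np.arccos(n[2])),'yaw',np.degrees(np.arctan2(-n[1],-n[0])),'res mm',((A-c)@n*1e3).round(1))
m=(P['t1']+P['t2'])/2; print('tick mid',m,'+42n',m+.042*neckR(-16.4).apply([0,0,1]))
p,r=T_now(); bt=P['t2']-P['t1']; print('tick dir in tool',r.inv().apply(bt/np.linalg.norm(bt)))
for y in(-16,-17,-18):
    q=neckR(y).inv().apply(bt); print(y,'tick ang in neck',np.degrees(np.arctan2(q[1],q[0])), 'L-R',[np.degrees(np.arctan2(*(neckR(y).inv().apply(P[a]-P[b]))[[1,0]])).round(1) for a,b in(('L','B'),('B','Rr'))])
E
```

```text
L [ 0.628  -0.1063  0.1248]
Rr [0.588  0.0201 0.0821]
B [ 0.6587 -0.0015  0.1258]
t1 [ 0.5717 -0.0631  0.0837]
t2 [ 0.6465 -0.0235  0.1196]
n [-0.494  0.133  0.859] lean 30.76441402878597 yaw -15.092373802317907 res mm [ 1.   0.9  0.5 -0.8 -1.6]
tick mid [ 0.60908512 -0.04329686  0.10167256] +42n [ 0.58893953 -0.03736769  0.13804562]
tick dir in tool [-0.99996353  0.00515432 -0.00681035]
-16 tick ang in neck 39.7222457960467 L-R [np.float64(-90.6), np.float64(-0.8)]
-17 tick ang in neck 40.58461921384168 L-R [np.float64(-89.7), np.float64(0.0)]
-18 tick ang in neck 41.44489732218885 L-R [np.float64(-88.8), np.float64(0.9)]
```

```bash
python3 - <<'E'
from q import *
d=load('w4'); p,r=T_now()
hsv=cv2.cvtColor(d['image'],cv2.COLOR_BGR2HSV); col=hsv[190:235:1,280]; print([(190+i,*map(int,c)) for i,c in enumerate(hsv[192:222,275])][::2])
def hit(u,v,zt):
    e,q=ray(d,u,v); e=r.inv().apply(e-p); q=r.inv().apply(q); return e+q*(zt-e[2])/q[2]
for v,z in((198,.0356),(213,.0056)): print(hit(319.5,v,z).round(4))
print(hit(225,290,.0056).round(4),hit(414,290,.0056).round(4))
Rt=toolR(-16.5,40); rim=np.array([.5892,-.0379,.1365])
dx=0
print('TCP at home',rim-Rt.apply([dx,0,.0356-.0252]))
go(rim-Rt.apply([dx,0,.0356+.012]),Rt,n=4)
E
```

```text
[(190, 105, 18, 113), (192, 98, 18, 112), (194, 123, 25, 114), (196, 111, 23, 111), (198, 106, 30, 109), (200, 113, 21, 109), (202, 120, 8, 136), (204, 129, 9, 193), (206, 14, 19, 147), (208, 20, 140, 95), (210, 20, 151, 93), (212, 22, 152, 92), (214, 21, 160, 91), (216, 21, 143, 93), (218, 21, 157, 104)]
[0.036  0.0017 0.0356]
[0.0356 0.0017 0.0056]
[ 0.0044 -0.0358  0.0056] [0.0044 0.0391 0.0056]
TCP at home [ 0.58421414 -0.03642312  0.14550666]
4 rows end [ 0.5664 -0.0311  0.1778] [-159.65   22.52 -152.41]
[[0.0204,-0.0103,0.0071,-0.0002,0.0007,-0.0006],[0.0203,-0.0103,0.0071,-0.0002,0.0007,-0.0006],[0.0204,-0.0102,0.0071,-0.0002,0.0007,-0.0006],[0.0203,-0.0102,0.0071,-0.0002,0.0007,-0.0006]]
```

```bash
python3 - <<'E'
from q import *
S={'w1':([0.50165316,-0.21151174,0.17052485],[-179.98396,-.01312,170.76179]),'w2':([0.63926273,-0.04187059,0.28277362],[-179.9849061,-0.18711709,174.07611365]),'w3':([0.60875615,-0.01431955,0.27956806],[-159.69900144,22.66790632,-152.60125895]),'w4':([0.60642605,0.04430156,0.22050982],[-159.633407,22.71812505,-152.48946251])}
for k,(p,e) in S.items():
    d=load(k); r=R.from_euler('xyz',e,degrees=True); print(k,r.inv().apply(d['eye']-p).round(4),np.round((r.inv()*R.from_matrix(att(d))).as_euler('xyz',degrees=True),2))
print(robot.read_state()['tcp_pos'],robot.read_state()['tool_rot'])
E
```

```text
w1 [ 0.0678  0.0016 -0.1422] [-1.554e+01 -2.000e-02  9.001e+01]
w2 [ 0.0676  0.0018 -0.1419] [-1.552e+01 -2.000e-02  8.998e+01]
w3 [ 0.0676  0.0013 -0.1426] [-1.550e+01 -2.000e-02  9.003e+01]
w4 [ 0.0672  0.0013 -0.1422] [-1.551e+01 -1.000e-02  9.000e+01]
[0.60642605 0.04430156 0.22050982] [-159.633407     22.71812505 -152.48946251]
```

```bash
cat >> q.py <<'E'
RIM=np.array([.5887,-.0394,.1372]); RT=toolR(-16.5,40)
def rel(dx=-.0012,rim=RIM,zc=.0356):
    "seat position in neck frame axes (tool x,y, height above rim)"
    p,r=T_now(); s=p+r.apply([dx,0,zc-.0252]); v=RT.inv().apply(s-rim); return (v*1e3).round(2), np.degrees((RT.inv()*r).as_rotvec()).round(2)
E
python3 - <<'E'
from q import *
print(rel())
go(RIM-RT.apply([-.0012,0,.0356+.010]),RT,n=4)
E
```

```text
(array([-83.47,  42.32, -65.14]), array([ 0.04, -0.16,  0.14]))
4 rows end [ 0.5659 -0.0335  0.1763] [-159.65   22.52 -152.41]
[[0.0209,-0.0106,0.0074,-0.0002,0.0007,-0.0006],[0.0208,-0.0106,0.0075,-0.0002,0.0007,-0.0006],[0.0209,-0.0106,0.0074,-0.0002,0.0007,-0.0006],[0.0208,-0.0107,0.0075,-0.0002,0.0007,-0.0006]]
```

Call:
drive_tool:
  steps:
    - [0.0209,-0.0106,0.003,0,0.0006,0]
    - [0.0209,-0.0106,0.003,0,0.0006,0]
    - [0.0209,-0.0106,0.006,0,0.0006,0]
    - [0.0208,-0.0106,0.008,0,0.0006,0]
    - [0,0,0.01,0,0,0]
    - [0,0,0,0,0,0]
    - [0,0,0,0,0,0]

```text
time_s: 7.48
tcp_pos: [0.5655, -0.0324, 0.1756]
tool_rot: [-159.7, 22.6, -152.5]
wrist_force: [0.0, -0.4, -2.4]
width: 0.194
gripper_force: 79.4
```

```bash
python3 - <<'E'
from q import *
print(rel(), robot.read_state()['wrist_force'])
d=save('scene','s1'); b=(270,180,390,270); cv2.imwrite('pics/s1c.png',cv2.resize(d['image'][b[1]:b[3],b[0]:b[2]],None,fx=6,fy=6,interpolation=cv2.INTER_CUBIC))
E
```

```text
(array([  0.14,   1.22, -34.96]), array([ 0.  , -0.02,  0.06])) [ 0.0390263  -0.38436882 -2.40074112]
```

View pics/s1c.png

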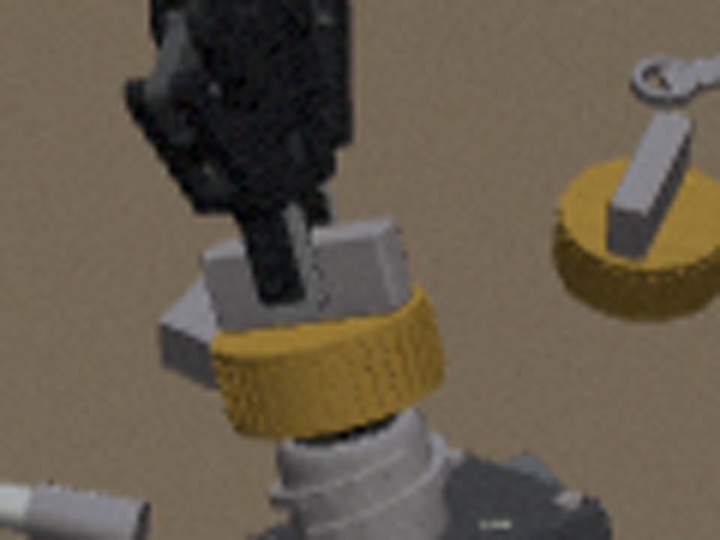

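The cap hangs coaxially over the neck, to within about 1 mm, with its skirt about 10 mm above the rim. I'll lower it gently.

Call:
drive_tool:
  steps:
    - [0,-0.0009,0.005,0,0,0]
    - [0,0,0.004,0,0,0]
    - [0,0,0.003,0,0,0]
    - [0,0,0.003,0,0,0]
    - [0,0,0,0,0,0]

```text
time_s: 8.15
tcp_pos: [0.5722, -0.0357, 0.1619]
tool_rot: [-159.7, 22.5, -152.5]
wrist_force: [0.2, 0.3, -3.8]
width: 0.198
gripper_force: 79.4
```

```bash
python3 - <<'E'
from q import *
s=robot.read_state(); print(rel(), RT.inv().apply(s['wrist_force']).round(1), s['moment'].round(2))
E
```

```text
(array([  1.31,   0.6 , -19.47]), array([-0.04,  0.07,  0.08])) [1.1 1.5 3.3] [ 0.15  0.52 -0.  ]
```

Call:
drive_tool:
  steps:
    - [0,0,0.003,0,0,0]
    - [0,0,0.003,0,0,0]
    - [0,0,0.003,0,0,0]
    - [0,0,0.002,0,0,0]
    - [0,0,0,0,0,0]

```text
time_s: 8.78
tcp_pos: [0.5779, -0.0373, 0.1528]
tool_rot: [-159.7, 22.5, -152.5]
wrist_force: [3.2, -0.4, -3.1]
width: 0.196
gripper_force: 79.3
```

```bash
python3 - <<'E'
from q import *
s=robot.read_state(); print(rel(), RT.inv().apply(s['wrist_force']).round(1), s['moment'].round(2))
E
```

```text
(array([ 0.78,  0.26, -8.63]), array([-0.  ,  0.01,  0.08])) [-1.2 -0.4  4.3] [ 0.11 -0.01  0.03]
```

Call:
drive_tool:
  steps:
    - [0,0,0.002,0,0,0]
    - [0,0,0.002,0,0,0]
    - [0,0,0.001,0,0,0]
    - [0,0,0,0,0,0]

```text
time_s: 9.28
tcp_pos: [0.5797, -0.0378, 0.1495]
tool_rot: [-159.6, 22.6, -152.5]
wrist_force: [-7.2, 3.1, 10.7]
width: 0.19
gripper_force: 81.8
```

```bash
python3 - <<'E'
from q import *
s=robot.read_state(); print(rel(), RT.inv().apply(s['wrist_force']).round(1), s['moment'].round(2))
E
```

```text
(array([ 0.72,  0.3 , -4.79]), array([ 0.02, -0.02,  0.07])) [  0.5   1.6 -13.1] [0.11 0.34 0.03]
```

Call:
drive_tool:
  steps:
    - [0,0.0002,0.0006,0,0,0.15]
    - [0,0.0002,0.0007,0,0,0.15]
    - [0,0.0002,0.0007,0,0,0.15]
    - [0,0.0002,0.0007,0,0,0.15]
    - [0,0,0,0,0,0]

```text
time_s: 9.9
tcp_pos: [0.581, -0.0369, 0.1495]
tool_rot: [-176.9, 30.1, 169.7]
wrist_force: [-22.4, 6.6, 32.8]
width: 0.196
gripper_force: 85.6
```

```bash
python3 - <<'E'
from q import *
s=robot.read_state(); print(rel(), RT.inv().apply(s['wrist_force']).round(1), RT.inv().apply(s['moment']).round(2),s['joint_positions'].round(0))
E
```

```text
(array([-0.52,  0.05, -4.31]), array([ 0.04, -0.21, 34.62])) [  3.    2.4 -40.1] [-0.57  0.74  0.79] [ -9.  19. 111. -11.  20. -79.]
```

Call:
drive_tool:
  steps:
    - [0,0.0002,-0.001,0,0,0.15]
    - [0,0.0002,0,0,0,0.15]
    - [0,0.0002,0,0,0,0.15]
    - [0,0.0002,0,0,0,0.15]
    - [0,0,0,0,0,0]

```text
time_s: 10.52
tcp_pos: [0.5813, -0.0362, 0.1497]
tool_rot: [164.2, 26.1, 130.8]
wrist_force: [-15.0, 7.0, 23.1]
width: 0.19
gripper_force: 83.7
```

```bash
python3 - <<'E'
from q import *
s=robot.read_state(); print(rel(), RT.inv().apply(s['wrist_force']).round(1), RT.inv().apply(s['moment']).round(2),s['joint_positions'].round(0))
E
```

```text
(array([-0.56,  0.01, -4.45]), array([-3.000e-02, -2.200e-01,  6.899e+01])) [  0.5   3.5 -28.2] [-0.79  0.27  0.29] [ -9.  19. 111. -11.  20. -45.]
```

The cap turned 69° without sinking, so this one is the wrong cap. I'll lift it off and put it back in its free spot.

```bash
python3 - <<'E'
from q import *
p,r=T_now(); a=(p+r.apply([0,0,-.06]),r)
b=go([.512,-.2195,.15],down(174),start=a)
E
```

```text
5 rows end [ 0.512  -0.2195  0.15  ] [179.99  -0.   173.99]
[[-0.0168,-0.0354,0.0105,0.0174,0.1061,-0.1345],[-0.013,-0.0372,0.0095,0.0174,0.1061,-0.1345],[-0.0088,-0.0385,0.009,0.0174,0.1061,-0.1345],[-0.0045,-0.0393,0.009,0.0174,0.1061,-0.1345],[-0.0003,-0.0394,0.0094,0.0174,0.1061,-0.1345]]
```

Call:
drive_tool:
  steps:
    - [0,0,-0.006,0,0,0]
    - [0,0,-0.009,0,0,0]
    - [0,0,-0.015,0,0,0]
    - [0,0,-0.015,0,0,0]
    - [0,0,-0.015,0,0,0]

```text
time_s: 11.15
tcp_pos: [0.5512, -0.0279, 0.1994]
tool_rot: [164.5, 25.9, 131.1]
wrist_force: [0.6, -0.2, -3.0]
width: 0.193
gripper_force: 79.2
```

Call:
drive_tool:
  steps:
    - [-0.0168,-0.0354,0.0105,0.017,0.106,-0.1345]
    - [-0.013,-0.0372,0.0095,0.017,0.106,-0.1345]
    - [-0.0088,-0.0385,0.009,0.017,0.106,-0.1345]
    - [-0.0045,-0.0393,0.009,0.017,0.106,-0.1345]
    - [-0.0003,-0.0394,0.0094,0.017,0.106,-0.1345]
    - [0,0,0,0,0,0]
    - [0,0,0,0,0,0]

```text
time_s: 12.02
tcp_pos: [0.5073, -0.2013, 0.151]
tool_rot: [180.0, 2.3, 170.1]
wrist_force: [0.2, -0.4, -1.5]
width: 0.192
gripper_force: 79.4
```

```bash
python3 - <<'E'
from q import *
print(T_now()[0],T_now()[1].as_euler('xyz',degrees=True)); go([.512,-.2195,.038],down(174),n=4)
E
```

```text
[ 0.50730808 -0.20131243  0.15095676] [179.96503928   2.34387425 170.08431397]
4 rows end [ 0.512  -0.2195  0.038 ] [1.80e+02 1.00e-02 1.74e+02]
[[-0.0008,-0.0043,0.0283,-0.0002,0.0102,-0.0171],[-0.001,-0.0043,0.0283,-0.0002,0.0102,-0.0171],[-0.0012,-0.0043,0.0283,-0.0002,0.0102,-0.0171],[-0.0014,-0.0044,0.0282,-0.0002,0.0102,-0.0171]]
```

Call:
drive_tool:
  steps:
    - [-0.001,-0.0087,0.035,0,0.0205,-0.034]
    - [-0.0025,-0.0087,0.035,0,0.0205,-0.034]
    - [0,0,0.03,0,0,0]
    - [0,0,0.013,0,0,0]
    - [0,0,0,0,0,0]
    - [0,0,0.001,0,0,0]
    - [0,0,0,0,0,0]

```text
time_s: 12.9
tcp_pos: [0.5109, -0.2203, 0.038]
tool_rot: [-179.9, 0.1, 174.1]
wrist_force: [-0.1, -0.1, -3.5]
width: 0.195
gripper_force: 79.4
```

```bash
python3 - <<'E'
from q import *
print(T_now()[0],T_now()[1].as_euler('xyz',degrees=True),robot.read_state()['wrist_force'])
E
```

```text
[ 0.51088366 -0.22026035  0.03802124] [-1.79870530e+02  7.06932761e-02  1.74052777e+02] [-0.07470838 -0.10816058 -3.49545115]
```

Not touching yet. I'll lower by small steps until contact, then release.

Call:
drive_tool:
  steps:
    - [0,0,0.001,0,0,0]
    - [0,0,0.001,0,0,0]
    - [0,0,0.001,0,0,0]
    - [0,0,0,0,0,0]

```text
time_s: 13.4
tcp_pos: [0.5104, -0.2203, 0.0356]
tool_rot: [-179.9, 0.0, 174.0]
wrist_force: [-4.7, 2.6, 12.2]
width: 0.196
gripper_force: 81.7
```

Call:
drive_tool:
  steps:
    - [0,0,0,0,0,0]
    - [0,0,0,0,0,0]
    - [0,0,0,0,0,0]
    - [0,0,0,0,0,0]
    - [0,0,-0.03,0,0,0]
    - [0,0,-0.05,0,0,0]
    - [0,0,-0.05,0,0,0]
    - [0,0,-0.05,0,0,0]
    - [0,0,-0.04,0,0,0]
  grip: 1

```text
time_s: 14.52
tcp_pos: [0.5106, -0.2198, 0.2561]
tool_rot: [-179.9, 0.0, 174.0]
wrist_force: [0.9, -0.3, -0.9]
width: 1.003
gripper_force: 0.0
```

```bash
python3 - <<'E'
from q import *
a=go([.48,0,.29],down(143)); go([.508,.228,.17],down(112),start=a)
E
```

```text
5 rows end [ 0.48 -0.    0.29] [ 1.7999e+02 -2.0000e-02  1.4299e+02]
[[0.0106,0.0431,-0.0069,-0.0004,0.0003,0.1084],[0.0152,0.0417,-0.0069,-0.0004,0.0003,0.1084],[0.0197,0.0398,-0.0068,-0.0004,0.0003,0.1084],[0.0239,0.0374,-0.0068,-0.0004,0.0003,0.1084],[0.0277,0.0346,-0.0068,-0.0004,0.0003,0.1084]]
5 rows end [0.508 0.228 0.17 ] [1.7999e+02 1.0000e-02 1.1200e+02]
[[0.023,0.0398,0.024,0.0,-0.0001,0.1082],[0.0271,0.0371,0.024,0.0,-0.0001,0.1082],[0.031,0.0339,0.024,0.0,-0.0001,0.1082],[0.0345,0.0304,0.024,0.0,-0.0001,0.1082],[0.0375,0.0264,0.024,0.0,-0.0001,0.1082]]
```

```bash
python3 - <<'E'
from q import *
w=save('wrist','w5'); q=proj(w,[.512,-.2203,.045]).astype(int); print(q); cap(w,tuple(q),w=46)
E
```

```text
[317 205]
disk [ 0.5097 -0.2192  0.03  ] r px 41.64302062988281 bar [ 0.5113 -0.2192] [np.float64(0.0158), np.float64(0.0697)] -5.6
```

Call:
drive_tool:
  steps:
    - [0.0106,0.0431,-0.0069,0,0,0.108]
    - [0.0152,0.0417,-0.0069,0,0,0.108]
    - [0.0197,0.0398,-0.0068,0,0,0.108]
    - [0.0239,0.0374,-0.0068,0,0,0.108]
    - [0.0277,0.0346,-0.0068,0,0,0.108]
    - [0.023,0.0398,0.024,0,0,0.108]
    - [0.0271,0.0371,0.024,0,0,0.108]
    - [0.031,0.0339,0.024,0,0,0.108]
    - [0.0345,0.0304,0.024,0,0,0.108]
    - [0.0375,0.0264,0.024,0,0,0.108]
    - [0,0,0,0,0,0]
    - [0,0,0,0,0,0]

```text
time_s: 16.08
tcp_pos: [0.507, 0.2277, 0.1674]
tool_rot: [-179.9, 0.1, 112.2]
wrist_force: [0.0, -0.8, 0.4]
width: 1.002
gripper_force: 0.0
```

```bash
python3 - <<'E'
from q import *
w=save('wrist','w6'); q=proj(w,[.509,.228,.045]).astype(int); print(q,T_now()[0],T_now()[1].as_euler('xyz',degrees=True)); cap(w,tuple(q),w=64)
E
```

```text
[320 230] [0.50727103 0.22723644 0.16786262] [-1.79949744e+02  6.93078291e-02  1.12182163e+02]
disk [0.5113 0.2327 0.03  ] r px 53.82673263549805 bar [0.5122 0.2307] [np.float64(0.0161), np.float64(0.0694)] -67.0
```

View pics/w6.png

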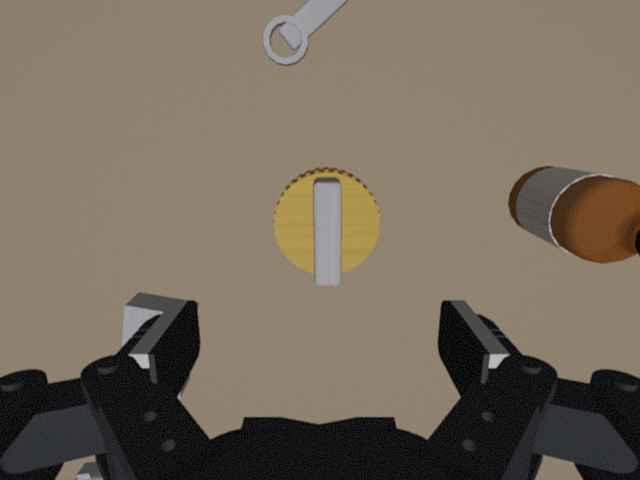

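Cap b is at (327,221), with its bar from (327,180) to (327,285). The bottle and block are clear of the fingers. The disk and bar measured for cap a, (0.510,-0.219), match it standing flat where I left it.

```bash
python3 - <<'E'
from q import *
go([.5120,.2285,.0345],down(113),n=4)
E
```

```text
4 rows end [0.512  0.2285 0.0345] [-180.      0.    113.01]
[[-0.0001,0.0012,0.0333,-0.0002,0.0003,-0.0036],[-0.0001,0.0013,0.0334,-0.0002,0.0003,-0.0036],[-0.0002,0.0012,0.0333,-0.0002,0.0003,-0.0036],[-0.0001,0.0012,0.0334,-0.0002,0.0003,-0.0036]]
```

Call:
drive_tool:
  steps:
    - [-0.0002,0.0025,0.033,0,0,-0.0145]
    - [-0.0002,0.0025,0.033,0,0,0]
    - [0,0,0.034,0,0,0]
    - [0,0,0.033,0,0,0]
    - [0,0,0,0,0,0]

```text
time_s: 16.75
tcp_pos: [0.5107, 0.2277, 0.0333]
tool_rot: [-179.7, 0.0, 112.9]
wrist_force: [0.4, 0.5, 0.4]
width: 0.999
gripper_force: 0.0
```

Call:
drive_tool:
  steps:
    - [0,0,0,0,0,0]
    - [0,0,0,0,0,0]
    - [0,0,0,0,0,0]
    - [0,0,0,0,0,0]
    - [0,0,0,0,0,0]
  grip: 0
  grip_force: 80

```text
time_s: 17.38
tcp_pos: [0.5123, 0.2295, 0.0354]
tool_rot: [180.0, 0.1, 113.0]
wrist_force: [-1.2, -0.1, 5.3]
width: 0.194
gripper_force: 79.3
```

Call:
drive_tool:
  steps:
    - [0,0,-0.05,0,0,0]
    - [0,0,-0.05,0,0,0]
    - [0,0,-0.05,0,0,0]
    - [0,0,-0.05,0,0,0]
    - [0,0,0,0,0,0]
    - [0,0,0,0,0,0]

```text
time_s: 18.12
tcp_pos: [0.5109, 0.2293, 0.2329]
tool_rot: [-179.8, 0.0, 113.0]
wrist_force: [0.2, 1.0, -3.5]
width: 0.195
gripper_force: 79.5
```

```bash
python3 - <<'E'
from q import *
d=save('wrist','w7'); p,r=T_now(); print(p,robot.read_state()['joint_positions'].round(0))
def hit(d,p,r,u,v,zt):
    e,q=ray(d,u,v); q=r.inv().apply(q); e=np.array([.0678,0,-.1422]); return e+q*(zt-e[2])/q[2]
for n,dd in(('w4',load('w4')),('w7',d)):
    hsv=cv2.cvtColor(dd['image'],cv2.COLOR_BGR2HSV); g=cv2.inRange(hsv,(14,100,50),(30,255,255))
    m=(g[150:300,315:325]>0).mean(1)>.5; v=150+np.argmax(m); b=150+np.argmax(m)+np.argmax(~m[np.argmax(m):])
    rr=R.from_euler('xyz',[-159.633407,22.71812505,-152.48946251],degrees=True) if n=='w4' else r
    print(n,v,b,hit(dd,p,rr,319.5,v,.0356),hit(dd,p,rr,319.5,b,.0056))
A=go([.5655,-.033,.24],RT)
E
```

```text
[0.51073468 0.22922719 0.23230639] [16. 23. 81. -0. 76. -7.]
w4 198 222 [0.03665581 0.00039611 0.0356    ] [0.03274592 0.00033591 0.0056    ]
w7 197 221 [0.03688365 0.00063148 0.0356    ] [0.03294314 0.00052624 0.0056    ]
10 rows end [ 0.5655 -0.033   0.24  ] [-159.64   22.55 -152.42]
[[-0.0263,-0.0052,-0.0007,-0.0058,-0.0583,-0.1538],[-0.0252,-0.0092,0.0007,-0.0058,-0.0583,-0.1538],[-0.0234,-0.0129,0.0021,-0.0058,-0.0583,-0.1538],[-0.021,-0.0164,0.0033,-0.0058,-0.0583,-0.1538],[-0.018,-0.0194,0.0043,-0.0058,-0.0583,-0.1538],[-0.0145,-0.0219,0.0052,-0.0058,-0.0583,-0.1538],[-0.0107,-0.0239,0.0057,-0.0058,-0.0583,-0.1538],[-0.0065,-0.0252,0.0061,-0.0058,-0.0583,-0.1538],[-0.0022,-0.026,0.0062,-0.0058,-0.0583,-0.1538],[0.0021,-0.026,0.0061,-0.0058,-0.0583,-0.1538]]
```

Call:
drive_tool:
  steps:
    - [-0.0263,-0.0052,-0.0007,-0.006,-0.058,-0.154]
    - [-0.0252,-0.0092,0.0007,-0.006,-0.058,-0.154]
    - [-0.0234,-0.0129,0.0021,-0.006,-0.058,-0.154]
    - [-0.021,-0.0164,0.0033,-0.006,-0.058,-0.154]
    - [-0.018,-0.0194,0.0043,-0.006,-0.058,-0.154]
    - [-0.0145,-0.0219,0.0052,-0.006,-0.058,-0.154]
    - [-0.0107,-0.0239,0.0057,-0.006,-0.058,-0.154]
    - [-0.0065,-0.0252,0.0061,-0.006,-0.058,-0.154]
    - [-0.0022,-0.026,0.0062,-0.006,-0.058,-0.154]
    - [0.0021,-0.026,0.0061,-0.006,-0.058,-0.154]
    - [0,0,0,0,0,0]
    - [0,0,0,0,0,0]

```text
time_s: 19.68
tcp_pos: [0.5655, -0.0292, 0.24]
tool_rot: [-160.5, 22.6, -153.7]
wrist_force: [-0.0, -0.1, -3.0]
width: 0.198
gripper_force: 79.4
```

```bash
python3 - <<'E'
from q import *
print(rel()); go(RIM-RT.apply([-.0012,0,.0356+.008]),RT,n=3)
E
```

```text
(array([-25.87, -16.61, -91.19]), array([-0.31,  0.33,  1.16]))
3 rows end [ 0.5669 -0.0337  0.1745] [-159.64   22.52 -152.4 ]
[[0.0086,0.0053,0.0194,0.0018,-0.0019,-0.0068],[0.0087,0.0053,0.0194,0.0018,-0.0019,-0.0068],[0.0086,0.0055,0.0194,0.0018,-0.0019,-0.0068]]
```

Call:
drive_tool:
  steps:
    - [0.0086,0.0054,0.019,0.0018,-0.0019,-0.0068]
    - [0.0086,0.0054,0.019,0.0018,-0.0019,-0.0068]
    - [0.0086,0.0055,0.018,0.0018,-0.0019,-0.0068]
    - [0,0,0,0,0,0]
    - [0,0,0,0,0,0]

```text
time_s: 20.3
tcp_pos: [0.5674, -0.033, 0.1785]
tool_rot: [-159.4, 22.7, -152.1]
wrist_force: [0.0, -1.6, -3.7]
width: 0.198
gripper_force: 79.3
```

```bash
python3 - <<'E'
from q import *
print(rel(),RT.inv().apply(robot.read_state()['wrist_force']).round(1))
E
```

```text
(array([ -2.34,  -0.78, -36.5 ]), array([ 0.09, -0.23, -0.17])) [ 2.1 -0.3  3.4]
```

Call:
drive_tool:
  steps:
    - [0.002,0.0008,0.003,0,0.003,0.002]
    - [0,0,0.003,0,0,0]
    - [0,0,0.003,0,0,0]
    - [0,0,0.003,0,0,0]
    - [0,0,0.003,0,0,0]
    - [0,0,0,0,0,0]

```text
time_s: 21.05
tcp_pos: [0.5721, -0.036, 0.1635]
tool_rot: [-159.5, 22.5, -152.4]
wrist_force: [-0.1, -0.1, -3.4]
width: 0.193
gripper_force: 79.3
```

```bash
python3 - <<'E'
from q import *
print(rel(),RT.inv().apply(robot.read_state()['wrist_force']).round(1))
E
```

```text
(array([  0.88,  -0.13, -20.82]), array([ 0.08,  0.02, -0.06])) [1.4 1.  2.9]
```

Call:
drive_tool:
  steps:
    - [-0.0005,0,0.003,0,0,0]
    - [0,0,0.003,0,0,0]
    - [0,0,0.003,0,0,0]
    - [0,0,0.003,0,0,0]
    - [0,0,0.002,0,0,0]
    - [0,0,0.001,0,0,0]
    - [0,0,0,0,0,0]

```text
time_s: 21.92
tcp_pos: [0.5798, -0.0378, 0.151]
tool_rot: [-159.5, 22.5, -152.3]
wrist_force: [0.3, 0.7, -3.7]
width: 0.193
gripper_force: 79.4
```

```bash
python3 - <<'E'
from q import *
print(rel(),RT.inv().apply(robot.read_state()['wrist_force']).round(1))
E
```

```text
(array([ 0.11, -0.24, -6.07]), array([ 0.1 , -0.01, -0.06])) [0.8 1.7 3.2]
```

Call:
drive_tool:
  steps:
    - [0,0,0.001,0,0,0]
    - [0,0,0.001,0,0,0]
    - [0,0,0.001,0,0,0]
    - [0,0,0,0,0,0]

```text
time_s: 22.42
tcp_pos: [0.5807, -0.0381, 0.1495]
tool_rot: [-159.5, 22.5, -152.3]
wrist_force: [-10.7, 2.4, 9.4]
width: 0.196
gripper_force: 82.1
```

```bash
python3 - <<'E'
from q import *
print(rel(),RT.inv().apply(robot.read_state()['wrist_force']).round(1))
E
```

```text
(array([ 0.04, -0.29, -4.3 ]), array([ 0.13, -0.04, -0.07])) [  4.1   2.5 -13.6]
```

Resting with 15 N. Next I screw clockwise, letting it sink.

Call:
drive_tool:
  steps:
    - [0,0.0002,0.0006,0,0,0.15]
    - [0,0.0002,0.0007,0,0,0.15]
    - [0,0.0002,0.0007,0,0,0.15]
    - [0,0.0002,0.0007,0,0,0.15]
    - [0,0,0,0,0,0]

```text
time_s: 23.05
tcp_pos: [0.5826, -0.0379, 0.1474]
tool_rot: [-176.7, 30.0, 169.9]
wrist_force: [-8.5, 1.4, 8.4]
width: 0.196
gripper_force: 81.6
```

```bash
python3 - <<'E'
from q import *
s=robot.read_state(); print(rel(),RT.inv().apply(s['wrist_force']).round(1),RT.inv().apply(s['moment']).round(2),s['joint_positions'].round(0))
E
```

```text
(array([-0.56, -0.75, -1.62]), array([ 0.13, -0.16, 34.45])) [  3.2   1.2 -11.6] [-0.53  0.63  0.19] [ -9.  19. 111. -11.  20. -79.]
```

Call:
drive_tool:
  steps:
    - [0,0.0002,0.0007,0,0,0.15]
    - [0,0.0002,0.0007,0,0,0.15]
    - [0,0.0002,0.0007,0,0,0.15]
    - [0,0,0,0,0,0]

```text
time_s: 23.55
tcp_pos: [0.5835, -0.0377, 0.1457]
tool_rot: [168.7, 28.2, 140.4]
wrist_force: [-10.2, 1.7, 11.0]
width: 0.195
gripper_force: 82.1
```

```bash
python3 - <<'E'
from q import *
s=robot.read_state(); print(rel(),RT.inv().apply(s['wrist_force']).round(1),RT.inv().apply(s['moment']).round(2),s['joint_positions'].round(0))
E
```

```text
(array([-0.31, -0.66,  0.28]), array([ 0.11, -0.17, 60.23])) [  3.4   1.2 -14.6] [-0.44  0.83  0.33] [ -9.  19. 111. -11.  20. -53.]
```

Call:
drive_tool:
  steps:
    - [0,0.0002,0.0006,0,0,0.15]
    - [0,0.0002,0.0003,0,0,0.15]
    - [0,0.0001,0,0,0,0.1]
    - [0,0,0,0,0,0]

```text
time_s: 24.05
tcp_pos: [0.5846, -0.0374, 0.1462]
tool_rot: [158.3, 21.6, 116.2]
wrist_force: [-15.2, 2.3, 19.2]
width: 0.195
gripper_force: 83.5
```

```bash
python3 - <<'E'
from q import *
s=robot.read_state(); print(rel(),RT.inv().apply(s['wrist_force']).round(1),RT.inv().apply(s['moment']).round(2),s['joint_positions'].round(0))
E
```

```text
(array([-1.12, -1.06,  0.3 ]), array([ 6.000e-02, -3.200e-01,  8.309e+01])) [  4.1   0.7 -24.3] [-0.48  1.06  0.28] [ -9.  20. 111. -11.  20. -30.]
```

Call:
drive_tool:
  steps:
    - [0,0,0,0,0,0.06]
    - [0,0,0,0,0,0.06]
    - [0,0,0,0,0,0]

```text
time_s: 24.42
tcp_pos: [0.5846, -0.0376, 0.1463]
tool_rot: [156.0, 19.1, 109.6]
wrist_force: [-13.9, 1.2, 19.3]
width: 0.194
gripper_force: 83.4
```

```bash
python3 - <<'E'
from q import *
s=robot.read_state(); print(rel(),RT.inv().apply(s['wrist_force']).round(1),RT.inv().apply(s['moment']).round(2),s['joint_positions'].round(0))
E
```

```text
(array([-0.97, -1.23,  0.3 ]), array([ 6.000e-02, -3.400e-01,  8.982e+01])) [  3.5  -0.7 -23.5] [-0.24  1.12 -0.45] [ -9.  20. 111. -11.  20. -23.]
```

Call:
drive_tool:
  steps:
    - [0,0,0,0,0,0.06]
    - [0,0,0,0,0,0]

```text
time_s: 24.68
tcp_pos: [0.5845, -0.0376, 0.1463]
tool_rot: [155.0, 17.7, 106.4]
wrist_force: [-14.9, 1.8, 19.3]
width: 0.194
gripper_force: 84.2
```

```bash
python3 - <<'E'
from q import *
s=robot.read_state(); print(rel(),RT.inv().apply(s['wrist_force']).round(1),RT.inv().apply(s['moment']).round(2))
E
```

```text
(array([-0.81, -1.2 ,  0.29]), array([ 7.000e-02, -3.400e-01,  9.312e+01])) [  4.1   0.1 -24.2] [-0.21  1.17 -1.17]
```

Call:
drive_tool:
  steps:
    - [0,0,-0.0015,0,0,0]
    - [0,0,0,0,0,0]

```text
time_s: 24.92
tcp_pos: [0.5844, -0.0375, 0.1462]
tool_rot: [155.0, 17.6, 106.3]
wrist_force: [-4.5, -1.2, 8.8]
width: 0.193
gripper_force: 82.0
```

Call:
drive_tool:
  steps:
    - [0,0,0,0,0,0]
    - [0,0,0,0,0,0]
    - [0,0,0,0,0,0]
    - [0,0,0,0,0,0]
    - [0,0,-0.015,0,0,0]
    - [0,0,-0.03,0,0,0]
    - [0,0,-0.05,0,0,0]
    - [0,0,-0.05,0,0,0]
    - [0,0,0,0,0,0]
  grip: 1

```text
time_s: 26.05
tcp_pos: [0.5142, -0.0159, 0.2752]
tool_rot: [154.6, 17.6, 106.2]
wrist_force: [-0.3, -0.0, -0.7]
width: 0.998
gripper_force: 0.0
```

```bash
python3 - <<'E'
from q import *
s=robot.read_state(); print(rel(),s['wrist_force'].round(1),s['time_s'])
d=save('scene','s2'); cv2.imwrite('pics/s2c.png',cv2.resize(d['image'][190:350,210:420],None,fx=3.7,fy=3.7,interpolation=cv2.INTER_CUBIC))
E
```

```text
(array([  -1.94,   -1.04, -148.13]), array([-0.11, -0.61, 93.34])) [-0.3 -0.  -0.7] 26.05
```

View pics/s2c.png

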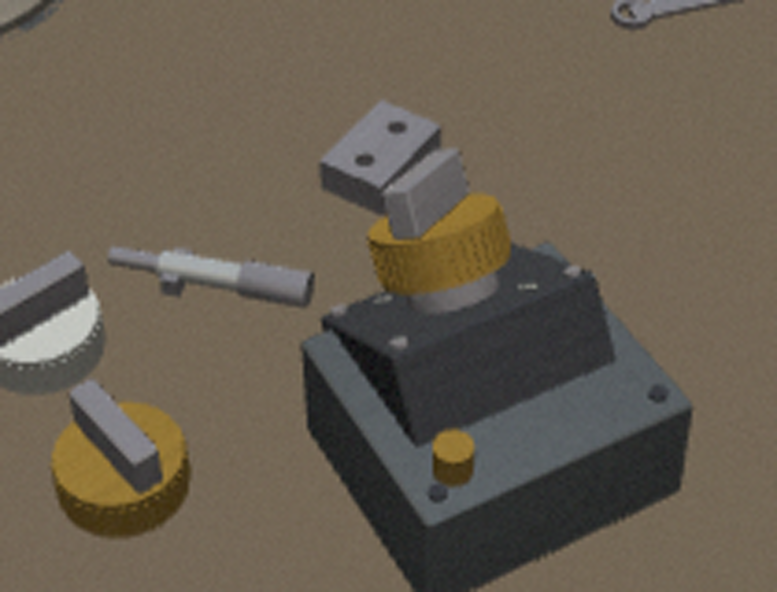

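The cap sits squarely on the neck at about (440,250) and the other one stands upright at (120,470). The bystanders in view are where they were. The screwed cap sank 4.6 mm and then tightened after about 90°, which matches home.

```bash
python3 -c "
from workcell import robot
print(robot.finish_job())"
```

```text
the job is handed in; nothing more can be done
None
```

I screwed the fitting cap home and tight on the neck; the other stands upright on the bench where it was, and I handed the job in at about 26 s (no verdict was returned).

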